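# Clear the bottle and ratchet the phone clamp shut

## Robot

A 7-joint arm with a two-finger parallel gripper is mounted at the origin on a cart in front of the work surface, level with it; the furniture and walls round the work are solid. World frame = base frame: x ahead of the robot, y to its left, z up, the work surface at z = 0. Lengths are in m, angles in degrees, forces in N, time in s.
With the tool pointing down it reaches from about 0.4 to 0.925 m from the base axis. Payload 4.1 kg.
Tool frame: the origin (TCP) lies on the centre line of the jaws, within the pads' length; the fingertips stand 22 mm ahead of it and the grasp point (between the pads) lies 3 mm ahead of it; z points along the fingers, y is the line along which they close (so a half turn about z gives the same grasp; the last joint's range is limited). The gripper opens to 85 mm and grips with 20 to 120 N. Pads are 22 mm wide; open, the fingers measure 114 mm over their backs; the gripper's body (76 mm by 85 mm) begins 54 mm behind the grasp point. The pads swing forward as they close: fully open they stand 13 mm farther back than shut.
Start: joints at [70.989, 22.827, 2.584, 88.041, -1.071, 69.15, -2.905], TCP at [0.15, -0.632, 0.253] pointing down, gripper open.
Joint ranges: [-161.44, 161.44], [-28.35, 127.94], [-78.24, 83.42], [0, 140.83], [-78.03, 258.03], [13.02, 114.36], [-168.23, 168.23]. Speed limits (degrees/s): [147.25, 147.25, 180, 180, 180, 180, 180].

## Interface

Orientations are given as [roll, pitch, yaw] about the fixed x, y, z axes, in that order (R = Rz(yaw) Ry(pitch) Rx(roll)).
In Python, from rig import * gives the robot as it stands.
- The arm moves only by the tool move_arm, never from a script. Its argument "rows" is a list of rows, each a list of 7 numbers: the shift along the world's x, y, z normalised to -1 to 1, where 1 is 0.2 m, then the turn, a rotation vector about the world's x, y, z normalised to -1 to 1, where 1 is 90 degrees, then the finger opening in mm, from 0 to 85.4. In form: [[dx, dy, dz, wx, wy, wz, fingers], ...]. A call has exactly 8 rows; each row is the pose to reach, as a shift and turn from the pose commanded when the call began; what a row does not reach only later rows make up. A row lasts 1/10 s, in which the tool goes at most 50 mm and 8.59 degrees, less where a joint would pass 70% of its speed; a pose out of reach is approached as far as the arm can. A call with a number of a shift or a turn outside -1 to 1 is refused whole. A call with a gripper value outside its range is refused whole. The fingers move at their own pace and stop on an object; "grip_force" is the grip in N (left out, the last holds). Time passes only in rows, so rows that repeat a pose let the fingers close, or fill a call up. It gives the time, the measured TCP pose, the force, the opening and the grip force at its end, in the units of the state.
- observe(): the state, without advancing time (a new reading comes with each control period).
- grab_frame(name): name is "side" or "top"; returns a dict with "image" (480x640x3 uint8, red, green, blue), "z_map" (480x640 float32, m along the optical axis (not along the pixel's ray), 0 where there is no reading), "fx", "fy", "cx", "cy" (pixels), "origin" and "rotation" of the camera in the world. Camera axes: x right, y up, looking along -z (the intrinsics and any distortion apply to the point x, -y, -z); pixel columns grow to the right and rows downward; lengths in m; the calibration is good to about 2 mm. A picture is of the moment at which its call begins.
- sign_off(): hands the job in; it is judged then, once.
The state is a dict: "time_s": time; "joint_positions": joint angles; "joint_vel": joint speeds; "effort": joint torques, N m; "eef_pos": TCP position; "orientation": TCP orientation; "contact_force": force on the tool from outside, world axes, zero at the start; "wrist_torque": the same for the moment, N m; "finger_gap": finger opening in m; "grasp_force": force on a finger pad.
Only numpy, scipy, OpenCV 4.12 (cv2) and the standard library are available. Lean on these libraries where they do the work, as an engineer would, in place of code of your own. Each camera call takes 0.05 s, during which the arm holds its last target. There are 200 camera calls.

## Task

A bottle of cleaner stands in the swing of the red ratchet lever of the phone clamp: first stand the bottle upright in the grey drip tray. Then swing the lever back and forth between its stops, notch by notch, until the orange sprung pad has pushed the phone squarely against the blue stop and holds it there firmly, but stop before the pad is pressed all the way in. Do not knock the bottle over, and leave the mug, the masking tape and the screwdriver where they are.

Things in the scene. Friction and masses are not known exactly. Their poses are not given: they have to be found in the camera images.
- bottle_mid (a point): centre (43 mm up) of the body of a white squeeze bottle with a blue cap: body 41 mm in diameter and 86 mm tall, cap and needle above it up to 128 mm; 0.16 kg, loose, standing on the bench in the lever's way; z axis up along the bottle
- tray: grey square drip tray, fixed to the bench, 120 x 120 mm outside, walls 4 mm thick, rim 12 mm high; origin at the centre of its underside; its inner floor is 4 to 5 mm above the bench
- clamp: ratchet phone clamp, fixed to the bench: an aluminium bed 110 mm (its x) by 310 mm (its y), 12 mm thick; origin at bench height, 10 mm to the +y side of the bed's middle. Its y axis is the closing direction, from the lever past the jaw and the phone to the stop; it may stand turned by some degrees on the bench
- lever_pivot (a point): point on the lever's vertical turning axis, at mid-thickness of the lever bar, 47 mm above the bench
- lever_knob (a point): middle of the free length of the upright black knob at the end of the red lever: 16 to 19 mm thick, from 55 to 99 mm above the bench, axis 125 mm from the pivot; this point is 77 mm up. The red bar under it is 14 mm wide, its top 52 mm above the bench. Push the knob from either side, or straddle it with open fingers
- lever (a joint): lever angle, rad, counter-clockwise from above: 0 = rest stop (points along the clamp's -x, leaning 0.32 rad to its +y side), 0.63 = far stop (leaning to -y). 0 to 0.63 drives the wheel; the swing back is free and the wheel stays. It catches the next tooth when brought back under 0.04, and a tooth is passed for good beyond 0.60. Stays where left; needs 2 to 5 N at the knob; rigid stops
- wheel (a joint): angle of the toothed ratchet wheel under the lever, rad; 0 at the start, grows with every stroke; 12 teeth, one tooth = 0.524 rad; cannot be turned back
- jaw (a joint): travel of the blue sliding jaw towards the stop, m; 0 at the start; geared to the wheel, 4 mm a tooth (the first full stroke gives about 4.4 mm)
- pad (a joint): how far the orange pad is pressed into the jaw against its springs, m: 0 = standing free, 0.011 = pressed all the way in. 2 N per mm. It presses in by 1.5 mm or less while it merely slides the phone along; when the phone stands against the stop each further tooth presses it in by 4 mm
- pad_face (a point): middle of the orange pad's face (60 mm wide, 16 mm tall) that meets the phone; moves along the clamp's y
- stop: blue angle-shaped stop bolted to the bed, 90 mm wide, 26 mm tall; origin on the bed's top under the middle of its face towards the phone; the face looks to the clamp's -y. Where it is bolted varies
- phone_mid (a point): centre of the phone in its black case, 142 mm (its x, across the clamp) by 75 mm (its y, along the clamp) by 15 mm, 0.19 kg, lying loose flat on the bed between pad and stop, with 6 to 14 mm of free play in all
- phone: the same phone; origin under it, 1.5 mm to the -y side of its middle
- mug: white mug, a bystander, 83 mm wide, 86 mm tall; origin at its base
- masking_tape: roll of masking tape, a bystander, 100 mm wide, 25 mm tall; origin at its base
- driver: red screwdriver, a bystander, 134 mm long, 22 mm thick, lying on the bench; origin under its middle
Mind the look-alikes: they are no part of the job. Leave any pink look-alike of the part that bears bottle_mid alone.

How it is judged (in metres and radians):
On the way, in this order (a step that is already met when the one before it is completed fails the run):
1. the bottle stands upright in the drip tray, let go (horizontal distance between bottle_mid and tray below 0.05 m and height (world z) of bottle_mid below 0.053 m and angle between bottle_mid's own z axis and vertical below 0.1 rad and contact force between bottle and the fingers below 0.1 N), for 0.2 s.
2. the lever is swung to its far stop and has carried the wheel on by a tooth (value of joint lever above 0.57 rad and value of joint wheel above 0.48 rad).
3. after further strokes the pad holds the phone firmly against the stop (value of joint pad above 0.0015 m and contact force between phone and stop above 1.5 N), for 0.2 s.
At the end, for the whole second after the job is handed in: Phone flat on the bed within 25 mm of the clamp's middle line, square to it within 0.05 rad, pressed on the stop with over 1.5 N; pad pressed in 1.5 to 10 mm (of 11); bottle upright (within 0.1 rad) on the tray's floor, axis within 50 mm of the tray's centre; both at rest (all of step 3 and value of joint pad below 0.01 m and angle between the y axis of phone and the y axis of clamp, either way round below 0.05 rad and x of phone_mid in the frame of clamp between -0.025 and 0.025 m and z of phone_mid in the frame of clamp below 0.024 m and horizontal distance between bottle_mid and tray below 0.05 m and height (world z) of bottle_mid below 0.053 m and angle between bottle_mid's own z axis and vertical below 0.1 rad and linear speed of each of bottle, phone below 0.01 m/s); the robot touches nothing.
It fails at once if the bottle is knocked over (angle between bottle_mid's own z axis and vertical above 0.6 rad).
It fails at once if the pad is pressed all the way in (value of joint pad above 0.0105 m).
It fails at once if the mug is shifted more than 3 cm (distance of mug from where it was at the start of the episode above 0.03 m).
It fails at once if the masking tape is shifted more than 3 cm (distance of masking_tape from where it was at the start of the episode above 0.03 m).
It fails at once if the screwdriver is shifted more than 3 cm (distance of driver from where it was at the start of the episode above 0.03 m).
It also fails if it takes over 61 s, if anything falls off the work surface, if the arm or the gripper's body presses on something with over 40 N, if the wrist force passes 120 N, or if a joint passes its speed limit or range.

## Working session

There is one attempt and no reset: what is moved stays moved. The work goes in short steps, Python scripts to look and compute and a tool call to move; the robot and the scene stay as the last step left them, time stands still between calls to the robot, and variables do not carry over. Pictures are saved under pics/ and viewed, at most 10 in all, crops included, and the job is handed in when it is done.

Besides the shell and the picture viewer there is one more tool, called in YAML: its name, and indented under it one key for each argument. move_arm: Moves the arm, as the interface text tells. Its arguments: {"type":"object","properties":{"rows":{"type":"array"},"grip_force":{"type":"number"}},"required":["rows"]}

```bash
mkdir -p pics
cat > h.py <<'E'
from rig import *
import numpy as np, cv2
def world(f,u,v,z=None):
    # pixel -> world by depth, or by plane z
    d=np.array([(u-f["cx"])/f["fx"],-(v-f["cy"])/f["fy"],-1.0])
    R=np.array(f["rotation"]);o=np.array(f["origin"])
    if z is None: return o+R@(d*f["z_map"][int(v),int(u)])
    w=R@d; return o+w*(z-o[2])/w[2]
def cloud(f):
    v,u=np.mgrid[0:480,0:640]; zm=f["z_map"]
    P=np.stack([(u-f["cx"])/f["fx"]*zm,-(v-f["cy"])/f["fy"]*zm,-zm],-1)
    W=P@np.array(f["rotation"]).T+np.array(f["origin"]); W[zm==0]=np.nan
    return W
def save(f,n): cv2.imwrite("pics/"+n,f["image"][:,:,::-1])
E
python3 - <<'E'
from h import *
o=observe();print({k:np.round(v,3) for k,v in o.items()})
for n in("top","side"):
    f=grab_frame(n);save(f,n+"0.png");print(n,f["origin"],f["rotation"],f["fx"],[k for k in f])
E
```

```text
{'time_s': np.float64(0.0), 'joint_positions': array([70.987, 22.873,  2.579, 88.115, -1.071, 69.152, -2.903]), 'joint_vel': array([ 0.059,  0.045,  0.097,  0.033, -0.014,  0.01 , -0.054]), 'effort': array([ 0.0000e+00, -4.7514e+01,  1.3650e+00, -2.5423e+01,  1.2000e-02,
        9.0000e-03,  0.0000e+00]), 'eef_pos': array([ 0.15 , -0.632,  0.252]), 'orientation': array([-1.79885e+02,  8.00000e-03,  1.33500e+01]), 'contact_force': array([0.201, 0.86 , 0.001]), 'wrist_torque': array([0.019, 0.011, 0.071]), 'grasp_force': np.float64(0.0), 'finger_gap': np.float64(0.085)}
top [ 0.46341411 -0.08825093  1.07640515] [  4.59432678   0.52065275 -91.28879468] 470.3741549479317 ['image', 'z_map', 'fx', 'fy', 'cx', 'cy', 'origin', 'rotation']
side [-0.05299752  0.80081057  0.62793295] [ 6.28919668e+01 -7.07437743e-02 -1.46602440e+02] 466.12580163313754 ['image', 'z_map', 'fx', 'fy', 'cx', 'cy', 'origin', 'rotation']
```

```bash
sed -i 's/^import numpy.*/import numpy as np, cv2\nfrom scipy.spatial.transform import Rotation as Ro\ndef rot(f): return Ro.from_euler("xyz",f["rotation"],degrees=True).as_matrix()/; s/np.array(f\["rotation"\])/rot(f)/' h.py; cat h.py | head -12
```

```text
from rig import *
import numpy as np, cv2
from scipy.spatial.transform import Rotation as Ro
def rot(f): return Ro.from_euler("xyz",f["rotation"],degrees=True).as_matrix()
def world(f,u,v,z=None):
    # pixel -> world by depth, or by plane z
    d=np.array([(u-f["cx"])/f["fx"],-(v-f["cy"])/f["fy"],-1.0])
    R=rot(f);o=np.array(f["origin"])
    if z is None: return o+R@(d*f["z_map"][int(v),int(u)])
    w=R@d; return o+w*(z-o[2])/w[2]
def cloud(f):
    v,u=np.mgrid[0:480,0:640]; zm=f["z_map"]
```

View pics/top0.png

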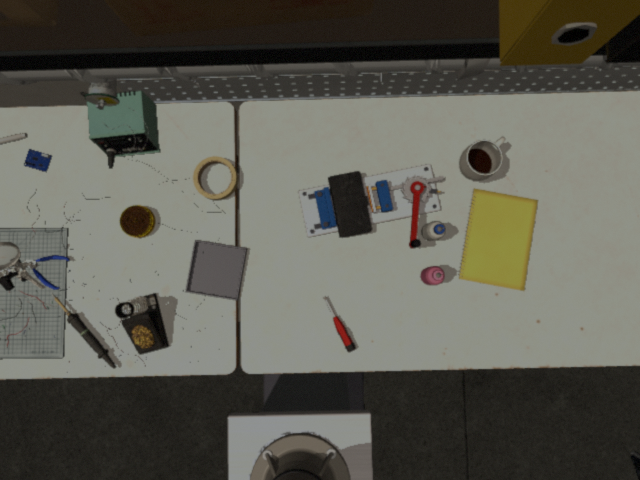

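View pics/side0.png

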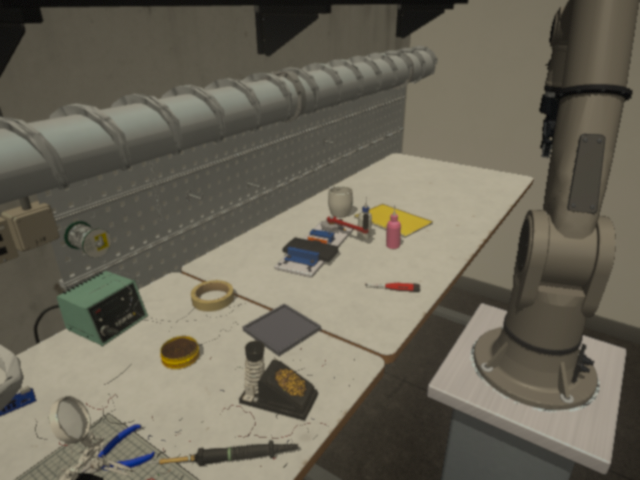

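Top view: the white bottle with the blue cap is at (436,230), and its pink look-alike at (432,275), to be left alone. The lever pivot is at (417,187), the knob at (415,243), and the tray at (218,270). The phone is at (350,204), the stop at (320,208), the mug at (484,158), the tape at (215,178) and the driver at (340,325). I choose the white/blue one and will check it in a crop.

Run:
```python
from h import *
f=grab_frame("top");W=cloud(f)
g=lambda *a:np.round(world(f,*a),4)
def blob(name,box,zlo,zhi):
    x0,x1,y0,y1=box;p=W[y0:y1,x0:x1].reshape(-1,3);p=p[(p[:,2]>zlo)&(p[:,2]<zhi)]
    print(name,len(p),np.round(np.median(p,0),4),np.round(p.min(0),4),np.round(p.max(0),4))
blob("bench",(260,290,300,340),-1,1)
blob("bottle body",(420,455,215,250),.06,.095)
blob("bottle cap",(420,455,215,250),.095,.14)
blob("pink",(415,450,260,290),.06,.14)
blob("knob",(405,424,234,252),.075,.12)
blob("pivot",(408,428,178,198),.04,.09)
blob("phone",(325,375,165,240),.02,.04)
blob("stop",(300,338,180,235),.02,.06)
blob("jaw",(365,400,175,220),.02,.06)
blob("mug",(455,510,135,185),.06,.12)
for c in [(198,240),(249,247),(238,300),(187,294)]: print("tray",g(*c,.012))
for c in [(299,190),(436,165),(443,214),(309,236)]: print("bed",g(*c,.012))
print("knob",g(415,243,.099),"pivot",g(417,187,.052),"cap",g(439,229,.11),"pixelrot",f["cx"],f["cy"])
c=f["image"][150:310,290:470];s=cv2.resize(c,None,fx=4.4,fy=3.7,interpolation=cv2.INTER_CUBIC)
s=cv2.resize(c,(675,600),interpolation=cv2.INTER_CUBIC);cv2.imwrite("pics/crop.png",s[:,:,::-1])
```

```text
bench 1194 [0.3591 0.0501 0.0016] [ 0.3154  0.0162 -0.0054] [0.4039 0.0836 0.0078]
bottle body 215 [ 0.5452 -0.3003  0.0764] [ 0.529  -0.3273  0.0601] [ 0.5681 -0.2875  0.0943]
bottle cap 88 [ 0.5472 -0.3071  0.1003] [ 0.5155 -0.319   0.0954] [ 0.5584 -0.2666  0.1307]
pink 301 [ 0.4526 -0.2968  0.0794] [ 0.4331 -0.3206  0.0601] [ 0.4715 -0.2814  0.1302]
knob 71 [ 0.5195 -0.2585  0.0989] [ 0.5114 -0.2675  0.0755] [ 0.5283 -0.251   0.103 ]
pivot 174 [ 0.6418 -0.2727  0.054 ] [ 0.6227 -0.2877  0.0401] [ 0.659  -0.2582  0.0615]
phone 2446 [ 0.6145 -0.1252  0.0286] [ 0.5411 -0.1815  0.02  ] [ 0.69   -0.0692  0.04  ]
stop 632 [ 0.6184 -0.0828  0.0288] [ 0.5544 -0.0986  0.02  ] [ 0.6715 -0.0255  0.0438]
jaw 681 [ 0.6261 -0.195   0.036 ] [ 0.5801 -0.2388  0.0201] [ 0.6664 -0.1592  0.044 ]
mug 554 [ 0.7021 -0.4152  0.0792] [ 0.6597 -0.4654  0.06  ] [ 0.7486 -0.3726  0.0929]
tray [0.543  0.2204 0.012 ]
tray [0.5244 0.1044 0.012 ]
tray [0.4056 0.1302 0.012 ]
tray [0.4216 0.2452 0.012 ]
bed [ 0.6524 -0.0113  0.012 ]
bed [ 0.7027 -0.3265  0.012 ]
bed [ 0.5893 -0.3378  0.012 ]
bed [ 0.5463 -0.0322  0.012 ]
knob [ 0.5198 -0.2569  0.099 ] pivot [ 0.6457 -0.2739  0.052 ] cap [ 0.5469 -0.3054  0.11  ] pixelrot 330.2225301066266 234.23720481484247
```

View pics/crop.png

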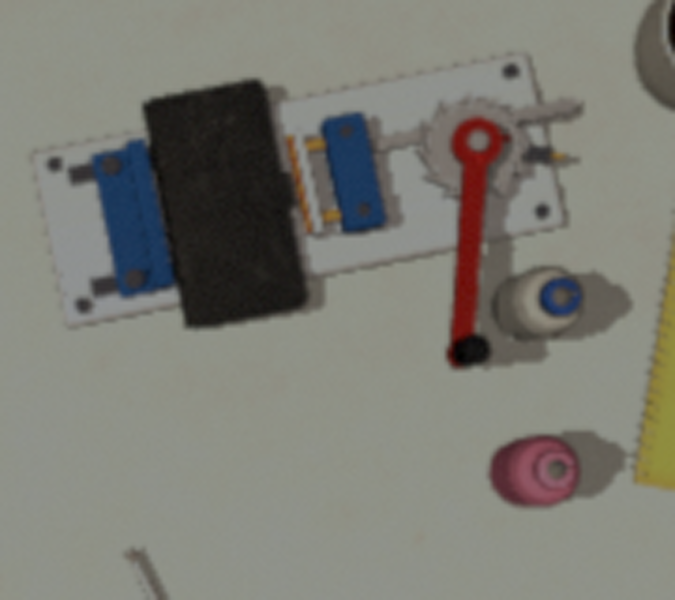

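Crop: the white bottle with the blue cap is at crop (545,300), right beside the red lever. The pink look-alike is at crop (537,470). I'm setting out for the white bottle at about (0.547, -0.306).

move_arm:
  rows:
    - [0.125, 0.1, 0, 0, 0, 0.055, 62]
    - [0.25, 0.2, 0, 0, 0, 0.11, 62]
    - [0.375, 0.3, 0, 0, 0, 0.165, 62]
    - [0.5, 0.4, 0, 0, 0, 0.22, 62]
    - [0.625, 0.51, 0, 0, 0, 0.275, 62]
    - [0.75, 0.61, 0, 0, 0, 0.33, 62]
    - [0.875, 0.71, 0, 0, 0, 0.385, 62]
    - [1, 0.82, 0, 0, 0, 0.43, 62]
  grip_force: 35

```text
time_s: 0.95
eef_pos: [0.3522, -0.4665, 0.2535]
orientation: [180.0, 0.0, 52.5]
contact_force: [0.5, 0.2, 0.1]
finger_gap: 0.0621
grasp_force: 0.0
```

move_arm:
  rows:
    - [0.125, 0.1, 0, 0, 0, 0.055, 62]
    - [0.25, 0.2, 0, 0, 0, 0.11, 62]
    - [0.375, 0.3, 0, 0, 0, 0.165, 62]
    - [0.5, 0.4, 0, 0, 0, 0.22, 62]
    - [0.625, 0.51, 0, 0, 0, 0.275, 62]
    - [0.75, 0.61, 0, 0, 0, 0.33, 62]
    - [0.875, 0.71, 0, 0, 0, 0.385, 62]
    - [0.985, 0.81, 0, 0, 0, 0.42, 62]

```text
time_s: 1.75
eef_pos: [0.549, -0.3037, 0.2535]
orientation: [180.0, -0.0, 90.3]
contact_force: [0.2, -0.3, 0.2]
finger_gap: 0.0622
grasp_force: 0.0
```

Run:
```python
from h import *
from scipy.optimize import least_squares
f=grab_frame("side");W=cloud(f);save(f,"side1.png")
m=(abs(W[...,0]-.547)<.035)&(abs(W[...,1]+.306)<.03)&(W[...,2]>.06)&(W[...,2]<.08)
p=W[m];im=f["image"][m]; k=(im.min(1)>60); q=p[k]
print(len(p),len(q),np.round(q.min(0),4),np.round(q.max(0),4))
for z0,z1 in((.1,.112),(.112,.13)):
    m=(abs(W[...,0]-.547)<.03)&(abs(W[...,1]+.306)<.03)&(W[...,2]>z0)&(W[...,2]<z1);print(m.sum(),W[m].mean(0) if m.any() else 0)
r=least_squares(lambda c:np.hypot(q[:,0]-c[0],q[:,1]-c[1])-.0205,[.547,-.306],loss="soft_l1",f_scale=.003);print(r.x,r.cost)
```

```text
58 58 [ 0.5259 -0.3205  0.0615] [ 0.5658 -0.2829  0.0795]
9 [ 0.54466604 -0.30443544  0.1036707 ]
4 [ 0.54552576 -0.3061232   0.11868028]
[ 0.54990683 -0.31040495] 0.0003521398942322573
```

move_arm:
  rows:
    - [0, -0.015, -0.15, 0, 0, 0, 62]
    - [0, -0.015, -0.3, 0, 0, 0, 62]
    - [0, -0.015, -0.45, 0, 0, 0, 62]
    - [0, -0.015, -0.6, 0, 0, 0, 62]
    - [0, -0.015, -0.7, 0, 0, 0, 62]
    - [0, -0.015, -0.78, 0, 0, 0, 62]
    - [0, -0.015, -0.84, 0, 0, 0, 62]
    - [0, -0.015, -0.855, 0, 0, 0, 62]

```text
time_s: 2.6
eef_pos: [0.5467, -0.3087, 0.0812]
orientation: [-179.9, -0.0, 89.9]
contact_force: [-1.0, 0.6, -0.2]
finger_gap: 0.0622
grasp_force: 0.0
```

move_arm:
  rows:
    - [0, 0, 0, 0, 0, 0, 50]
    - [0, 0, 0, 0, 0, 0, 44]
    - [0, 0, 0, 0, 0, 0, 38]
    - [0, 0, 0, 0, 0, 0, 36]
    - [0, 0, 0, 0, 0, 0, 34]
    - [0, 0, 0, 0, 0, 0, 34]
    - [0, 0, 0, 0, 0, 0, 34]
    - [0, 0, 0, 0, 0, 0, 34]

```text
time_s: 3.4
eef_pos: [0.548, -0.3099, 0.0838]
orientation: [179.9, 0.1, 89.8]
contact_force: [0.5, 0.1, 5.9]
finger_gap: 0.0376
grasp_force: 34.8
```

move_arm:
  rows:
    - [0, 0, 0.01, 0, 0, 0, 34]
    - [0, 0, 0.02, 0, 0, 0, 34]
    - [0, 0, 0.03, 0, 0, 0, 34]
    - [0, 0, 0.04, 0, 0, 0, 34]
    - [0, 0, 0.05, 0, 0, 0, 34]
    - [0, 0, 0.05, 0, 0, 0, 34]
    - [0, 0, 0.05, 0, 0, 0, 34]
    - [0, 0, 0.05, 0, 0, 0, 34]

```text
time_s: 4.2
eef_pos: [0.5469, -0.3095, 0.0922]
orientation: [-180.0, -0.0, 89.8]
contact_force: [-0.2, 0.4, -1.7]
finger_gap: 0.0373
grasp_force: 35.2
```

Run:
```python
from h import *
f=grab_frame("side");c=f["image"][170:290,310:450];cv2.imwrite("pics/s2.png",cv2.resize(c,(700,600),interpolation=cv2.INTER_CUBIC)[:,:,::-1])
```

```text
(no output)
```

View pics/s2.png

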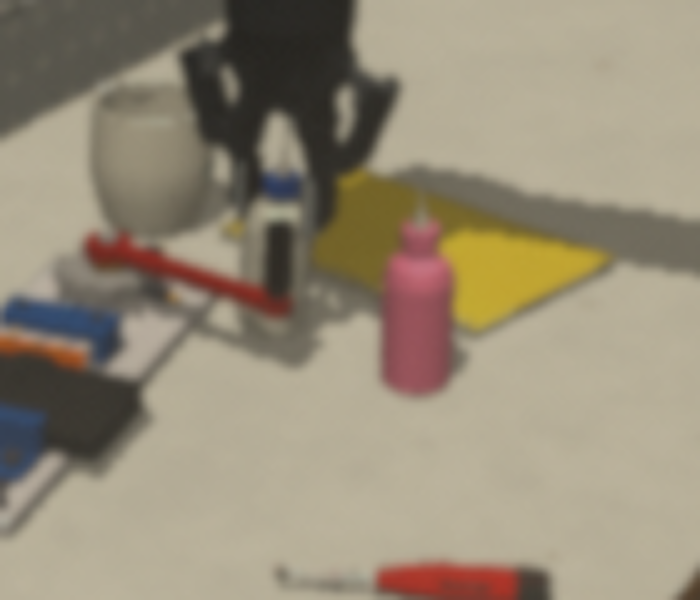

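The bottle is gripped upright at crop (275,260) and carries its weight of 1.7 N. The pink one at crop (415,310) is untouched.

move_arm:
  rows:
    - [0, 0, 0.1, 0, 0, 0, 34]
    - [0, 0, 0.25, 0, 0, 0, 34]
    - [0, 0, 0.4, 0, 0, 0, 34]
    - [0, 0, 0.55, 0, 0, 0, 34]
    - [0, 0.05, 0.65, 0, 0, 0, 34]
    - [0, 0.2, 0.65, 0, 0, 0, 34]
    - [0, 0.4, 0.65, 0, 0, 0, 34]
    - [0, 0.6, 0.65, 0, 0, 0, 34]

```text
time_s: 5.05
eef_pos: [0.5467, -0.1886, 0.2225]
orientation: [180.0, 0.0, 89.8]
contact_force: [0.5, -0.0, -2.4]
finger_gap: 0.0375
grasp_force: 35.6
```

move_arm:
  rows:
    - [-0.05, 0.15, 0, 0, 0, 0, 34]
    - [-0.1, 0.3, 0, 0, 0, 0, 34]
    - [-0.15, 0.45, 0, 0, 0, 0, 34]
    - [-0.2, 0.6, 0, 0, 0, 0, 34]
    - [-0.25, 0.72, 0, 0, 0, 0, 34]
    - [-0.3, 0.84, 0, 0, 0, 0, 34]
    - [-0.33, 0.94, 0, 0, 0, 0, 34]
    - [-0.36, 1, 0, 0, 0, 0, 34]

```text
time_s: 5.85
eef_pos: [0.4745, 0.0124, 0.2225]
orientation: [180.0, -0.0, 90.0]
contact_force: [-0.4, 0.2, -1.0]
finger_gap: 0.0377
grasp_force: 35.6
```

move_arm:
  rows:
    - [0, 0.15, 0, 0, 0, 0, 34]
    - [0, 0.3, 0, 0, 0, 0, 34]
    - [0, 0.45, 0, 0, 0, 0, 34]
    - [0, 0.6, 0, 0, 0, 0, 34]
    - [0, 0.7, 0, 0, 0, 0, 34]
    - [0, 0.78, 0, 0, 0, 0, 34]
    - [0, 0.82, 0, 0, 0, 0, 34]
    - [0, 0.82, 0, 0, 0, 0, 34]

```text
time_s: 6.65
eef_pos: [0.4749, 0.1752, 0.2224]
orientation: [180.0, -0.0, 89.9]
contact_force: [0.4, -0.5, -1.4]
finger_gap: 0.0374
grasp_force: 35.6
```

move_arm:
  rows:
    - [0, 0, -0.12, 0, 0, 0, 34]
    - [0, 0, -0.25, 0, 0, 0, 34]
    - [0, 0, -0.38, 0, 0, 0, 34]
    - [0, 0, -0.5, 0, 0, 0, 34]
    - [0, 0, -0.58, 0, 0, 0, 34]
    - [0, 0, -0.63, 0, 0, 0, 34]
    - [0, 0, -0.65, 0, 0, 0, 34]
    - [0, 0, -0.65, 0, 0, 0, 34]

```text
time_s: 7.45
eef_pos: [0.4752, 0.1739, 0.0923]
orientation: [180.0, 0.0, 89.8]
contact_force: [-0.4, -0.4, -2.0]
finger_gap: 0.0373
grasp_force: 35.6
```

move_arm:
  rows:
    - [0, 0, -0.004, 0, 0, 0, 34]
    - [0, 0, -0.008, 0, 0, 0, 34]
    - [0, 0, -0.012, 0, 0, 0, 34]
    - [0, 0, -0.016, 0, 0, 0, 34]
    - [0, 0, -0.02, 0, 0, 0, 34]
    - [0, 0, -0.024, 0, 0, 0, 34]
    - [0, 0, -0.024, 0, 0, 0, 34]
    - [0, 0, -0.024, 0, 0, 0, 34]

```text
time_s: 8.25
eef_pos: [0.4752, 0.1747, 0.0878]
orientation: [180.0, -0.0, 89.8]
contact_force: [-0.4, -0.1, 2.6]
finger_gap: 0.0375
grasp_force: 35.9
```

Touched down (+2.6 N). Opening gently, then up.

move_arm:
  rows:
    - [0, 0, 0, 0, 0, 0, 40]
    - [0, 0, 0, 0, 0, 0, 46]
    - [0, 0, 0, 0, 0, 0, 52]
    - [0, 0, 0, 0, 0, 0, 60]
    - [0, 0, 0, 0, 0, 0, 66]
    - [0, 0, 0, 0, 0, 0, 66]
    - [0, 0, 0.05, 0, 0, 0, 66]
    - [0, 0, 0.15, 0, 0, 0, 66]

```text
time_s: 9.05
eef_pos: [0.4739, 0.1741, 0.1172]
orientation: [-179.8, 0.0, 89.9]
contact_force: [1.3, -1.0, 0.1]
finger_gap: 0.0659
grasp_force: 0.0
```

move_arm:
  rows:
    - [0, 0, 0.15, 0, 0, 0, 66]
    - [0, 0, 0.3, 0, 0, 0, 66]
    - [0, 0, 0.45, 0, 0, 0, 66]
    - [0, -0.1, 0.6, 0, 0, -0.09, 60]
    - [0, -0.3, 0.6, 0, 0, -0.18, 50]
    - [0, -0.5, 0.6, 0, 0, -0.27, 40]
    - [0, -0.75, 0.6, 0, 0, -0.36, 36]
    - [0, -1, 0.6, 0, 0, -0.45, 36]

```text
time_s: 9.85
eef_pos: [0.4749, -0.0268, 0.2387]
orientation: [179.9, -0.1, 49.1]
contact_force: [0.9, -0.1, 0.2]
finger_gap: 0.0361
grasp_force: 0.0
```

Run:
```python
from h import *
f=grab_frame("side");c=f["image"][170:400,180:400];cv2.imwrite("pics/s3.png",cv2.resize(c,(570,600),interpolation=cv2.INTER_CUBIC)[:,:,::-1])
W=cloud(f);m=(abs(W[...,0]-.475)<.04)&(abs(W[...,1]-.175)<.04)&(W[...,2]>.03)
for z0,z1 in((.03,.05),(.05,.07),(.07,.09),(.09,.115)):
    k=m&(W[...,2]>z0)&(W[...,2]<z1);print(k.sum(),W[k].mean(0))
```

```text
156 [0.46455854 0.19041252 0.03977916]
165 [0.46528223 0.19086949 0.06027381]
171 [0.46837921 0.18603699 0.0780881 ]
91 [0.47122112 0.18192605 0.09837588]
```

View pics/s3.png

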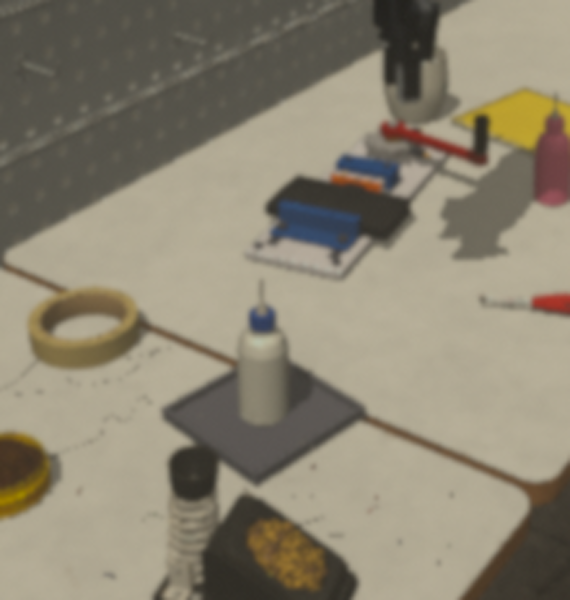

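The bottle stands upright in the tray at crop (263,380). The lever's swing is free, with the knob at crop (482,138). Next is to straddle the knob.

move_arm:
  rows:
    - [0.03, -0.15, 0, 0, 0, -0.06, 36]
    - [0.06, -0.3, 0, 0, 0, -0.12, 36]
    - [0.09, -0.45, 0, 0, 0, -0.18, 36]
    - [0.12, -0.6, 0, 0, 0, -0.24, 36]
    - [0.15, -0.75, 0, 0, 0, -0.3, 36]
    - [0.19, -0.88, 0, 0, 0, -0.36, 36]
    - [0.21, -0.96, 0, 0, 0, -0.42, 36]
    - [0.23, -1, 0, 0, 0, -0.46, 36]

```text
time_s: 10.7
eef_pos: [0.521, -0.2274, 0.238]
orientation: [180.0, -0.0, 7.7]
contact_force: [-0.5, -0.1, 0.3]
finger_gap: 0.0363
grasp_force: 0.0
```

Run:
```python
from h import *
f=grab_frame("side");W=cloud(f);im=f["image"].astype(int)
m=(abs(W[...,0]-.52)<.025)&(abs(W[...,1]+.257)<.025)&(W[...,2]>.06)&(W[...,2]<.105)
print(m.sum(),W[m].mean(0),W[m].min(0),W[m].max(0),observe()["eef_pos"])
```

```text
79 [ 0.51560475 -0.25270144  0.08019021] [ 0.50883862 -0.2623629   0.0603058 ] [ 0.52311145 -0.24625521  0.09813353] [ 0.52159558 -0.22806059  0.23807282]
```

move_arm:
  rows:
    - [-0.005, -0.08, 0, 0, 0, 0, 36]
    - [-0.005, -0.15, -0.05, 0, 0, 0, 36]
    - [-0.005, -0.15, -0.2, 0, 0, 0, 36]
    - [-0.005, -0.15, -0.35, 0, 0, 0, 36]
    - [-0.005, -0.15, -0.5, 0, 0, 0, 36]
    - [-0.005, -0.15, -0.62, 0, 0, 0, 36]
    - [-0.005, -0.15, -0.71, 0, 0, 0, 36]
    - [-0.005, -0.15, -0.765, 0, 0, 0, 36]

```text
time_s: 11.55
eef_pos: [0.5184, -0.2557, 0.0823]
orientation: [-179.9, 0.2, 8.0]
contact_force: [0.1, -0.2, 0.1]
finger_gap: 0.0359
grasp_force: 0.0
```

move_arm:
  rows:
    - [0, -0.06, 0, 0, 0, 0, 36]
    - [0, -0.12, 0, 0, 0, 0, 36]
    - [0.005, -0.18, 0, 0, 0, 0, 36]
    - [0.015, -0.235, 0, 0, 0, 0, 36]
    - [0.03, -0.29, 0, 0, 0, 0, 36]
    - [0.05, -0.34, 0, 0, 0, 0, 36]
    - [0.07, -0.385, 0, 0, 0, 0, 36]
    - [0.08, -0.415, 0, 0, 0, 0, 36]

```text
time_s: 12.35
eef_pos: [0.5371, -0.3399, 0.085]
orientation: [179.9, -0.1, 7.9]
contact_force: [-0.8, 3.3, 1.0]
finger_gap: 0.0361
grasp_force: 1.4
```

```bash
cat > look.py <<'E'
from h import *
import sys
f=grab_frame("top");save(f,"t_%s.png"%sys.argv[1]);o=observe()
print(o["time_s"],np.round(o["eef_pos"],4),np.round(o["contact_force"],1))
W=cloud(f);im=f["image"].astype(int);hsv=cv2.cvtColor(f["image"],cv2.COLOR_RGB2HSV)
a=np.radians(8.6);ex=np.array([np.cos(a),np.sin(a)]);ey=np.array([-np.sin(a),np.cos(a)]);c=np.array([.62,-.18])
H,S,V=[hsv[...,i] for i in range(3)]
box=np.zeros((480,640),bool);box[160:245,295:460]=1
def rep(n,m):
    p=W[m&box&(W[...,2]>.012)&(W[...,2]<.07)][:,:2]-c
    if len(p): q=p@ey; print(n,len(p),"y mm",np.round(1e3*np.percentile(q,[3,50,97]),1),"x",np.round(1e3*np.median(p@ex),1))
red=((H<6)|(H>174))&(S>150);ora=(H>6)&(H<20)&(S>120);blu=(H>95)&(H<120)&(S>120)
u=np.arange(640)[None]+0*H
rep("orange",ora);rep("stop",blu&(u<345));rep("jaw",blu&(u>355))
ph=(V<60)&(S<110)&(u<375)&(W[...,2]>.021)&(W[...,2]<.036);rep("phone",ph)
pp=W[ph&box][:,:2].astype(np.float32);r=cv2.minAreaRect(pp*1000);print("phone rect",r)
p=W[red&(W[...,2]>.03)&(W[...,2]<.07)][:,:2]
if len(p): d=np.linalg.svd(p-p.mean(0))[2][0];print("lever deg",np.degrees(np.arctan2(d[1],d[0]))%180,len(p))
E
python3 look.py a
```

```text
12.4 [ 0.5373 -0.3401  0.085 ] [-0.3  1.3  0.2]
orange 55 y mm [-6.7 12.9 15.7] x 4.2
stop 494 y mm [ 94.9 108.4 125.5] x 3.5
jaw 302 y mm [-30.2 -18.5  -7.9] x 7.1
phone 2037 y mm [19.7 54.9 90.1] x 3.0
phone rect ((612.8818969726562, -111.993896484375), (139.95811462402344, 102.82846069335938), 9.96095085144043)
lever deg 63.89227638513917 359
```

move_arm:
  rows:
    - [0.003, -0.01, 0, 0, 0, 0, 36]
    - [0.005, -0.02, 0, 0, 0, 0, 36]
    - [0.008, -0.03, 0, 0, 0, 0, 36]
    - [0.01, -0.035, 0, 0, 0, 0, 36]
    - [0.01, -0.035, 0, 0, 0, 0, 36]
    - [0.01, -0.035, 0, 0, 0, 0, 36]
    - [0.01, -0.035, 0, 0, 0, 0, 36]
    - [0.01, -0.035, 0, 0, 0, 0, 36]

```text
time_s: 13.2
eef_pos: [0.5375, -0.3406, 0.0846]
orientation: [-179.6, 0.2, 8.1]
contact_force: [-4.5, 9.8, 6.2]
finger_gap: 0.0365
grasp_force: 5.3
```

move_arm:
  rows:
    - [0, 0.07, 0, 0, 0, 0, 36]
    - [-0.01, 0.14, 0, 0, 0, 0, 36]
    - [-0.03, 0.21, 0, 0, 0, 0, 36]
    - [-0.05, 0.28, 0, 0, 0, 0, 36]
    - [-0.07, 0.35, 0, 0, 0, 0, 36]
    - [-0.08, 0.41, 0, 0, 0, 0, 36]
    - [-0.09, 0.46, 0, 0, 0, 0, 36]
    - [-0.09, 0.505, 0, 0, 0, 0, 36]

```text
time_s: 14.0
eef_pos: [0.5195, -0.2454, 0.0846]
orientation: [179.8, 0.0, 8.0]
contact_force: [0.2, -17.9, -5.8]
finger_gap: 0.0361
grasp_force: 8.8
```

```bash
python3 look.py b
```

```text
14.05 [ 0.5195 -0.246   0.0846] [ 1.  -3.2 -1.6]
orange 54 y mm [-7.3 12.6 15. ] x 4.4
stop 497 y mm [ 94.9 108.3 125.5] x 3.2
jaw 301 y mm [-30.7 -19.4  -8.3] x 7.3
phone 2036 y mm [19.7 54.6 89.7] x 2.9
phone rect ((612.7972412109375, -112.88310241699219), (140.9012451171875, 103.10013580322266), 11.072774887084961)
lever deg 100.5375428878272 179
```

```bash
cat > trk.py <<'E'
import cv2,numpy as np,sys
# sub-pixel pixel shifts along the closing direction between saved top pictures (patch tracking); ~2.2 mm/px
ref=cv2.cvtColor(cv2.imread("pics/top0.png"),cv2.COLOR_BGR2GRAY)
P=np.float32([[390,196],[378,191],[381,207],[350,204],[366,190],[371,215],[368,178],[320,208],[305,195]]).reshape(-1,1,2)
for n in sys.argv[1:]:
    g=cv2.cvtColor(cv2.imread("pics/t_%s.png"%n),cv2.COLOR_BGR2GRAY);s=[]
    for p in P[:,0]:
        x,y=p.astype(int);w=9;t=ref[y-w:y+w+1,x-w:x+w+1];r=g[y-w-10:y+w+11,x-w-14:x+w+15]
        t4=cv2.resize(t,None,fx=8,fy=8,interpolation=cv2.INTER_CUBIC);r4=cv2.resize(r,None,fx=8,fy=8,interpolation=cv2.INTER_CUBIC)
        m=cv2.matchTemplate(r4,t4,cv2.TM_CCOEFF_NORMED);_,v,_,l=cv2.minMaxLoc(m);s.append((l[0]/8-14,l[1]/8-10,round(v,2)))
    print(n,s)
E
python3 trk.py a b
python3 - <<'E'
import cv2,numpy as np
a=[cv2.resize(cv2.imread("pics/"+n)[165:240,295:435],(784,300 if 0 else 290),interpolation=cv2.INTER_CUBIC) for n in("top0.png","t_b.png")]
cv2.imwrite("pics/cmp.png",np.vstack(a))
E
```

```text
a [(-2.0, 0.25, 1.0), (-1.875, 0.25, 0.99), (-1.75, 0.375, 0.98), (-0.375, 0.0, 0.73), (-1.375, -0.25, 0.95), (-0.5, 0.25, 0.96), (-0.625, -0.25, 0.97), (0.0, 0.125, 1.0), (0.0, 0.0, 1.0)]
b [(-1.75, 0.25, 0.99), (-1.75, 0.125, 0.99), (-1.625, 0.375, 0.98), (-0.375, 0.0, 0.72), (-1.125, -0.25, 0.95), (-0.5, 0.25, 0.97), (-0.625, -0.25, 0.98), (0.0, 0.125, 1.0), (0.0, 0.0, 1.0)]
```

View pics/cmp.png

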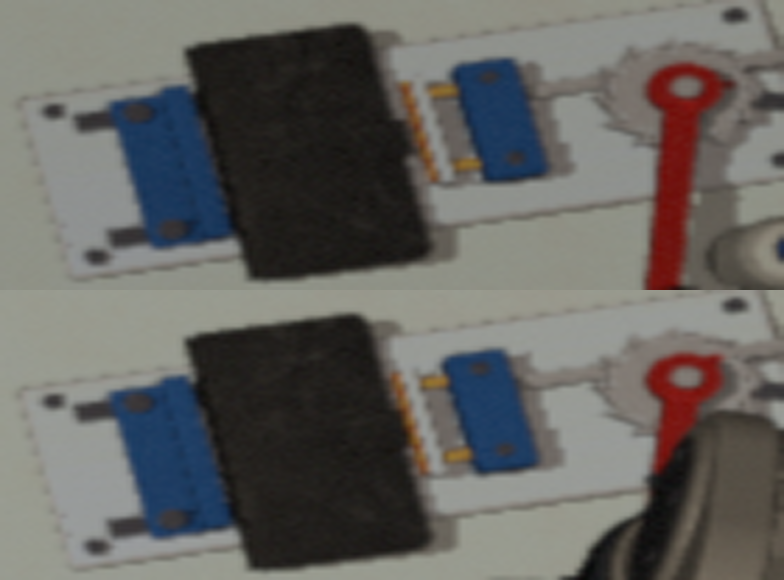

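Comparison: the jaw, at (490,410) in the lower half, moved left by about 1.9 px, or 4 mm. One tooth is done, and the pad has just reached the phone. Next is stroke 2.

move_arm:
  rows:
    - [0, -0.08, 0, 0, 0, 0, 36]
    - [0, -0.15, 0, 0, 0, 0, 36]
    - [0, -0.22, 0, 0, 0, 0, 36]
    - [0.01, -0.29, 0, 0, 0, 0, 36]
    - [0.03, -0.36, 0, 0, 0, 0, 36]
    - [0.05, -0.42, 0, 0, 0, 0, 36]
    - [0.075, -0.47, 0, 0, 0, 0, 36]
    - [0.09, -0.505, 0, 0, 0, 0, 36]

```text
time_s: 14.85
eef_pos: [0.5359, -0.3412, 0.0835]
orientation: [-179.4, 0.4, 7.9]
contact_force: [-11.8, 19.7, 10.3]
finger_gap: 0.0362
grasp_force: 10.7
```

move_arm:
  rows:
    - [0, 0, 0, 0, 0, 0, 36]
    - [0, 0, 0, 0, 0, 0, 36]
    - [0, 0.14, 0, 0, 0, 0, 36]
    - [-0.03, 0.22, 0, 0, 0, 0, 36]
    - [-0.055, 0.31, 0, 0, 0, 0, 36]
    - [-0.08, 0.4, 0, 0, 0, 0, 36]
    - [-0.09, 0.46, 0, 0, 0, 0, 36]
    - [-0.09, 0.505, 0, 0, 0, 0, 36]

```text
time_s: 15.65
eef_pos: [0.5212, -0.2451, 0.0852]
orientation: [179.8, -0.1, 8.0]
contact_force: [0.2, -15.4, -1.1]
finger_gap: 0.0362
grasp_force: 10.2
```

```bash
python3 look.py c; python3 trk.py c
```

```text
15.7 [ 0.5211 -0.246   0.0852] [ 0.7 -1.8 -0.7]
orange 62 y mm [-2.6 17.1 20.3] x 6.6
stop 519 y mm [ 93.7 107.7 125.4] x 3.2
jaw 303 y mm [-26.7 -15.   -4.2] x 6.9
phone 2003 y mm [22.3 56.5 90.9] x 2.4
phone rect ((612.2973022460938, -111.04425048828125), (140.1356201171875, 100.6792984008789), 10.019615173339844)
lever deg 115.45514364560846 178
c [(-3.375, 0.75, 0.99), (-3.375, 1.0, 0.99), (-3.25, 0.625, 0.96), (-0.75, 0.375, 0.56), (-2.625, 0.25, 0.91), (-0.875, 0.625, 0.94), (-1.75, -0.125, 0.96), (0.0, 0.0, 1.0), (0.0, 0.0, 1.0)]
```

move_arm:
  rows:
    - [0, -0.08, 0, 0, 0, 0, 36]
    - [0, -0.15, 0, 0, 0, 0, 36]
    - [0, -0.22, 0, 0, 0, 0, 36]
    - [0.01, -0.29, 0, 0, 0, 0, 36]
    - [0.03, -0.36, 0, 0, 0, 0, 36]
    - [0.05, -0.42, 0, 0, 0, 0, 36]
    - [0.075, -0.47, 0, 0, 0, 0, 36]
    - [0.09, -0.505, 0, 0, 0, 0, 36]

```text
time_s: 16.5
eef_pos: [0.5356, -0.3412, 0.0833]
orientation: [-179.4, 0.4, 7.9]
contact_force: [-12.6, 18.4, 10.8]
finger_gap: 0.0357
grasp_force: 10.7
```

move_arm:
  rows:
    - [0, 0, 0, 0, 0, 0, 36]
    - [0, 0, 0, 0, 0, 0, 36]
    - [0, 0.14, 0, 0, 0, 0, 36]
    - [-0.03, 0.22, 0, 0, 0, 0, 36]
    - [-0.055, 0.31, 0, 0, 0, 0, 36]
    - [-0.08, 0.4, 0, 0, 0, 0, 36]
    - [-0.09, 0.46, 0, 0, 0, 0, 36]
    - [-0.09, 0.505, 0, 0, 0, 0, 36]

```text
time_s: 17.3
eef_pos: [0.5211, -0.2452, 0.0851]
orientation: [179.8, -0.1, 8.0]
contact_force: [1.3, -15.4, -0.1]
finger_gap: 0.0359
grasp_force: 10.3
```

```bash
python3 look.py d; python3 trk.py d
```

```text
17.35 [ 0.521  -0.246   0.0852] [ 0.5 -2.1 -0.3]
orange 66 y mm [ 2.3 18.7 21.3] x 8.1
stop 522 y mm [ 93.6 107.7 125.4] x 3.6
jaw 306 y mm [-22.8 -11.2  -0.3] x 7.0
phone 1984 y mm [23.1 56.9 91. ] x 2.4
phone rect ((612.0172729492188, -110.54036712646484), (140.45440673828125, 99.07479095458984), 10.41540813446045)
lever deg 110.02120296385628 180
d [(-5.0, 1.125, 0.99), (-4.5, 0.75, 0.95), (-4.125, 0.875, 0.92), (-1.5, 1.5, 0.57), (-3.625, -2.75, 0.9), (-1.125, 1.125, 0.93), (-2.375, -0.25, 0.94), (0.0, 0.125, 1.0), (0.0, 0.0, 1.0)]
```

Run:
```python
import cv2,numpy as np
a=[cv2.resize(cv2.imread("pics/"+n)[165:240,295:435],(784,290),interpolation=cv2.INTER_CUBIC) for n in("t_c.png","t_d.png")]
cv2.imwrite("pics/cmp2.png",np.vstack(a))
```

```text
(no output)
```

View pics/cmp2.png

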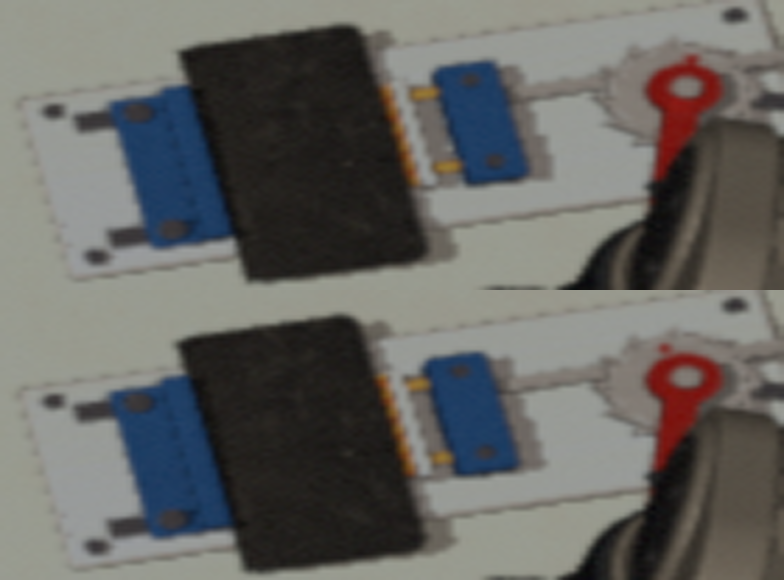

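The jaw advanced a further 4 mm (crop x 480→470), while the pad (crop x 400→395) and the phone moved less. So the springs are pressed in about 2–3 mm. One more tooth puts the pad near 6–7 mm, in the middle of the window.

move_arm:
  rows:
    - [0, -0.08, 0, 0, 0, 0, 36]
    - [0, -0.15, 0, 0, 0, 0, 36]
    - [0, -0.22, 0, 0, 0, 0, 36]
    - [0.01, -0.29, 0, 0, 0, 0, 36]
    - [0.03, -0.36, 0, 0, 0, 0, 36]
    - [0.05, -0.42, 0, 0, 0, 0, 36]
    - [0.075, -0.47, 0, 0, 0, 0, 36]
    - [0.09, -0.505, 0, 0, 0, 0, 36]

```text
time_s: 18.15
eef_pos: [0.5351, -0.3413, 0.0831]
orientation: [-179.3, 0.5, 7.9]
contact_force: [-12.6, 20.8, 11.2]
finger_gap: 0.0361
grasp_force: 10.9
```

move_arm:
  rows:
    - [0, 0, 0, 0, 0, 0, 36]
    - [0, 0, 0, 0, 0, 0, 36]
    - [0, 0.14, 0, 0, 0, 0, 36]
    - [-0.03, 0.22, 0, 0, 0, 0, 36]
    - [-0.055, 0.31, 0, 0, 0, 0, 36]
    - [-0.08, 0.4, 0, 0, 0, 0, 36]
    - [-0.09, 0.46, 0, 0, 0, 0, 36]
    - [-0.09, 0.505, 0, 0, 0, 0, 36]

```text
time_s: 18.95
eef_pos: [0.5209, -0.2452, 0.0851]
orientation: [179.9, -0.1, 8.0]
contact_force: [0.2, -15.0, 0.0]
finger_gap: 0.036
grasp_force: 10.1
```

```bash
python3 look.py e; python3 trk.py e
```

```text
19.0 [ 0.5209 -0.2461  0.0851] [ 0.8 -2.3 -0.9]
orange 63 y mm [ 5.  18.8 21.3] x 5.4
stop 521 y mm [ 93.6 107.7 125.4] x 3.8
jaw 300 y mm [-18.9  -7.    3.4] x 6.3
phone 1984 y mm [23.1 57.2 91.2] x 2.2
phone rect ((611.900390625, -110.58932495117188), (139.8057861328125, 99.02919006347656), 10.492046356201172)
lever deg 116.37863944870317 175
e [(-6.875, 1.375, 0.99), (-5.0, 0.5, 0.81), (-4.375, 1.0, 0.82), (-1.625, 1.125, 0.55), (-4.0, -3.125, 0.88), (-1.5, 1.375, 0.91), (-2.625, -0.5, 0.91), (0.0, 0.0, 1.0), (0.0, 0.0, 1.0)]
```

Pad stayed put while the jaw advanced 4 mm, so it is pressed in about 6.5 mm and the phone is seated. Retreating.

move_arm:
  rows:
    - [0, -0.025, 0, 0, 0, 0, 38]
    - [0, -0.05, 0, 0, 0, 0, 40]
    - [0, -0.05, 0.1, 0, 0, 0, 40]
    - [0, -0.05, 0.25, 0, 0, 0, 40]
    - [0, -0.05, 0.45, 0, 0, 0, 40]
    - [0, -0.05, 0.65, 0, 0, 0, 40]
    - [-0.1, -0.15, 0.8, 0, 0, 0, 40]
    - [-0.25, -0.3, 0.9, 0, 0, 0, 40]

```text
time_s: 19.8
eef_pos: [0.4726, -0.3036, 0.2676]
orientation: [179.9, -0.3, 8.3]
contact_force: [-0.3, -1.4, -0.3]
finger_gap: 0.04
grasp_force: 0.0
```

move_arm:
  rows:
    - [-0.1, -0.15, 0, 0, 0, 0, 40]
    - [-0.2, -0.3, 0, 0, 0, 0, 40]
    - [-0.3, -0.45, 0, 0, 0, 0, 40]
    - [-0.4, -0.6, 0, 0, 0, 0, 40]
    - [-0.45, -0.7, 0, 0, 0, 0, 40]
    - [-0.5, -0.75, 0, 0, 0, 0, 40]
    - [-0.5, -0.75, 0, 0, 0, 0, 40]
    - [-0.5, -0.75, 0, 0, 0, 0, 40]

```text
time_s: 20.6
eef_pos: [0.3707, -0.4535, 0.2644]
orientation: [-179.9, -0.0, 8.0]
contact_force: [0.1, 0.4, -0.0]
finger_gap: 0.0401
grasp_force: 0.0
```

```bash
python3 look.py g
python3 - <<'E'
import cv2
c=cv2.imread("pics/t_g.png")[150:310,180:450];cv2.imwrite("pics/fin.png",cv2.resize(c,(800,474),interpolation=cv2.INTER_CUBIC))
E
```

```text
20.65 [ 0.3713 -0.453   0.2645] [ 0.  -0.6 -0.1]
orange 63 y mm [ 4.7 19.  21.5] x 4.0
stop 525 y mm [ 93.7 107.8 125.4] x 3.5
jaw 301 y mm [-19.1  -7.2   3.3] x 7.0
phone 2003 y mm [23.  57.3 91.9] x 2.1
phone rect ((612.07177734375, -110.25921630859375), (141.28524780273438, 99.92694091796875), 10.032413482666016)
lever deg 158.15810542971556 362
```

View pics/fin.png

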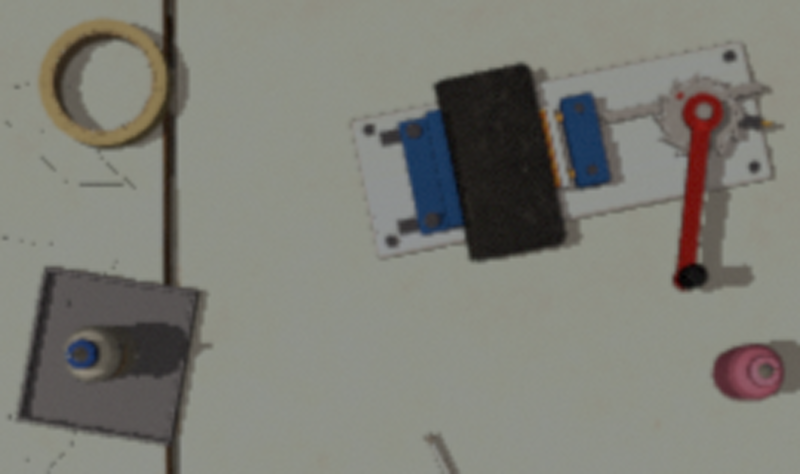

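Final view: the bottle is upright in the tray at (95,353), the phone is square on the stop at (500,160), the pad is pressed in and the lever is free. Handing in.

```bash
python3 -c "
from rig import *
print(sign_off())"
```

```text
the job is handed in; nothing more can be done
None
```

The job is handed in, with no verdict returned: the bottle stands upright in the drip tray, and after four strokes the phone sits against the blue stop with the pad pressed in about 6.5 mm by camera estimate; the mug, tape and screwdriver were never touched.

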